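# Set the tile saw's mitre fence to 45 degrees and lay a tile against it

### The job

Set up the small tile saw for a corner cut: loosen the black wing knob on its mitre gauge, swing the fence to the 45-degree mark with its left end away from you, so that its face looks towards the blade, and tighten the knob fully again. Then take the small square tile that lies on the near part of the bench and lay it flat on the saw table with one side flush against the middle of the fence's face, and let go. Leave the other things on the bench and on the saw where they are.

Things in the scene. Friction and masses are not known exactly. Their poses are not given: they have to be found in the camera images.
- saw: compact bench wet saw for tiles, fixed: grey tub under an aluminium table 262 (x) x 230 (y) mm, flat top 100 mm above the bench. Origin: centre of its underside, on the bench; x points from its switch side (the robot's) to the motor behind, y to its left, z up. In this frame the gauge pivots at (-45, 35) mm and the clamp knob stands at (-95, 35) mm
- blade (a point): middle of the saw blade at table height, 52 mm behind and 66 mm right of the saw's centre; axes as saw. The blade runs along x, 46 mm either way, and stands 24 mm above the table; the grey guard over it is 18 mm thick (y), runs from x = -60 to +75 mm and rises to 58 mm above the table
- fence (a joint): swing of the mitre gauge (rad), half-disc head and fence together: 0 = fence along the saw's y axis; positive = clockwise from above (left end away from the robot, face turning to the blade), the 45-degree mark there is +0.785. Range -0.80 to 0.90. Tight, the knob holds it against some 40 N at its end; loose, it swings with slight friction (2 N) and stays where left
- knob (a joint): turn of the clamp knob (rad): 0 = screwed down hard on its stop; grows anticlockwise from above (loosening). The clamp lets go at about 1.0; end stop at 1.7. One grasp is enough. Takes up to 0.35 N m, stays where left, rises 1.5 mm per rad. Tight (0 to 0.2) at the start
- knob_grip (a point): middle of the black wing knob's grip, on its upright axis, 53 mm above the saw table (153 mm above the bench). The grip is a bar 70 mm long (this frame's y), 16 mm thick (x), 24 mm high (12 above, 12 below this point); only its neck is beneath. The frame turns with the knob; at joint 0 the bar lies along the saw's y axis
- gauge_pivot (a point): pivot axis of the mitre gauge, at table height; frame turns with the gauge: y along the fence to its left end, x out of its face, z up. On the knob's side of the fence is the head, a half disc of 72 mm radius, top 11 mm above the table, with lines every 15 degrees (0 and 45 longer), read at the dark pointer at the table's edge in front of the knob
- fence_face (a point): foot of the fence's front face, at its middle, at table height, 16 mm in front of the pivot; axes as gauge_pivot: x out of the face, y along it to its left end. The fence is a straight aluminium bar 150 mm long (75 mm either way), 14 mm thick (x = -14 to 0 mm), top 34 mm above the table
- fence_left_end (a point): point on top of the fence, on its centre line, 62 mm from its middle (13 mm from its left end), 34 mm above the table: a place to pinch the fence across its 14 mm thickness. Axes as gauge_pivot
- tile: the plain square tile, 61 x 61 x 12 mm (60 mm wide at its underside), about 85 g, glazed face up, flat on the bench between robot and saw or left of that; it, the star and the cross may change places. Origin: centre of its underside; x and y square to its sides, z up
- star: bystander: eight-pointed star tile, 69 mm across, 12 mm thick, flat on the bench. Origin: centre of its underside
- cross: bystander: cross-shaped tile, 69 mm across, 12 mm thick, flat on the bench. Origin: centre of its underside
- lozenge: bystander: pointed lozenge tile 35 x 68 x 12 mm, left on the far left corner of the saw table. Origin: centre of its underside
- glue_tin: bystander: tin 70 mm wide, 71 mm tall, standing before the wooden tool chest (220 mm tall). Origin: centre of its underside
- tea_glass: bystander: tea glass 61 mm wide, 85 mm tall, standing left of the tin. Origin: centre of its underside
- oil_bottle: bystander: squeeze bottle 54 mm wide, 158 mm tall, standing between robot and saw. Origin: centre of its underside
- plaster_bowl: bystander: dark rubber bowl 125 mm wide, 66 mm tall. Origin: centre of its underside

How it is judged:
By the outcome, as a careful person would: the job done as asked, in the order asked, and still so for the second after the job is handed in, with the robot touching nothing.
It also fails if it takes over 72 s, if anything falls off the work surface, if the arm or the gripper's body presses on something with over 40 N, if the wrist force passes 120 N, or if a joint passes its speed limit or range.

### The arm

A 7-joint arm with a two-finger parallel gripper is mounted at the origin on the work surface; the furniture and walls round the work are solid. World frame = base frame: x ahead of the robot, y to its left, z up, the work surface at z = 0. Lengths are in m, angles in rad, forces in N, time in s.
With the tool pointing down it reaches from about 0.425 to 0.925 m from the base axis. Payload 6.8 kg.
Tool frame: the origin (TCP) lies where the fingers leave the gripper's body, on its centre line; the fingertips stand 73 mm ahead of it and the grasp point (between the pads) lies 54 mm ahead of it; z points along the fingers, y is the line along which they close (so a half turn about z gives the same grasp; the last joint's range is limited). The gripper opens to 85 mm and grips with 20 to 120 N. Pads are 22 mm wide; open, the fingers measure 114 mm over their backs; the gripper's body (76 mm by 85 mm) begins 54 mm behind the grasp point. The pads swing forward as they close: fully open they stand 13 mm farther back than shut.
Start: joints at [-1.331, 0.477, 0.022, 1.555, -0.011, 1.109, -0.083], TCP at [0.23, 0.635, 0.304] pointing down, gripper open.
Joint ranges: [-2.96, 2.96], [-0.34, 2.1], [-1.41, 1.46], [0.24, 2.44], [-1.37, 4.51], [0.17, 1.92], [-2.96, 2.96]. Speed limits (rad/s): [2.39, 2.39, 3.14, 3.14, 3.14, 3.14, 3.14].

### API

Orientations are given as a rotation vector (axis times angle).
In Python, from bench import r, grab_frame, camera_info, hand_in, get_obs gives the robot as it stands (r), with the cameras as plain functions, the job as plain functions and the readings as plain functions.
- The arm moves only by the shell command python3 drive.py 'ROWS' [OPENING] [FORCE]. ROWS is rows parted by semicolons, their numbers by spaces, 1 to 5 of them, each of 6 numbers: dx, dy, dz in m, then a rotation vector rx, ry, rz in rad; each row is the pose to reach, as a shift and turn from the pose commanded when the command began, along the tool's axes at that moment; what a row does not reach only later rows make up. A row lasts 1/10 s, in which the tool goes at most 0.05 m and 0.15 rad, less where a joint would pass 70% of its speed; a pose out of reach is approached as far as the arm can. OPENING is the finger opening in m, set as the command begins (- or left out keeps the last). The fingers move at their own pace and stop on an object; FORCE is the grip in N (left out, the last holds). Time passes only in rows, so rows that do not move let the fingers close. It prints the time, the measured TCP pose, the force, the opening and the grip force at its end.
- get_obs(): the state, without advancing time (a new reading comes with each control period).
- grab_frame(name): name is "side" or "top"; returns (picture, depth): 384x512x3 uint8, blue, green, red; 384x512 float32, m along the optical axis (not along the pixel's ray), 0 where there is no reading.
- camera_info(name): a dict with "camera_matrix" (3x3 intrinsics, pixels), "k1" (the pictures are not rectified: a ray, as slopes to the right and down, at radius r is drawn at 1 + k1 r^2 times it, then the intrinsics apply), "R" (3x3) and "t" (3): a world point X has camera coordinates R X + t. Camera axes: x right, y down, z forward; pixel columns grow to the right and rows downward; lengths in m; the calibration is good to about 2 mm. A picture is of the moment at which its call begins. camera_info takes no time and is no camera call.
- hand_in(): hands the job in; it is judged then, once.
The state is a dict: "clock": time; "joints": joint angles; "qvel": joint speeds; "tau": joint torques, N m; "tcp_pos": TCP position; "orientation": TCP orientation; "contact_force": force on the tool from outside, world axes, zero at the start; "moment": the same for the moment, N m; "grip_width": finger opening in m; "gripper_force": force on a finger pad.
Only numpy, scipy, OpenCV 4.12 (cv2) and the standard library are available. Lean on these libraries where they do the work, as an engineer would, in place of code of your own. Each camera call takes 0.05 s, during which the arm holds its last target. There are 200 camera calls.

## Working session

There is one attempt and no reset: what is moved stays moved. The work goes in short steps, Python scripts to look and compute and a shell command to move; the robot and the scene stay as the last step left them, time stands still between calls to the robot, and variables do not carry over. Pictures are saved under pics/ and viewed, at most 10 in all, crops included, and the job is handed in when it is done.

```bash
ls; mkdir -p pics
python3 - <<'E'
from bench import r, grab_frame, camera_info, hand_in, get_obs
import cv2,numpy as np
o=get_obs();print(o)
for n in("side","top"):
    p,d=grab_frame(n);cv2.imwrite(f"pics/{n}0.png",p);np.save(f"pics/{n}0.npy",d);print(n,camera_info(n))
a=cv2.imread("pics/side0.png");b=cv2.imread("pics/top0.png")
E
```

```text
bench.py
drive.py
pics
{'clock': 0.0, 'joints': array([-1.33109844,  0.47780792,  0.02230973,  1.55647875, -0.01151561,
        1.10928749, -0.08307392]), 'qvel': array([0.00030845, 0.00094763, 0.00110468, 0.00043078, 0.00025135,
       0.00087102, 0.00119367]), 'tau': array([ 1.16144010e-04, -5.96462059e+01,  1.60752151e+00, -2.81177258e+01,
        1.23855638e-02,  9.72627924e-03, -2.04780619e-06]), 'tcp_pos': array([0.22988446, 0.63414724, 0.30290823]), 'orientation': array([-5.43429735e-01, -3.09401906e+00,  2.89329322e-03]), 'contact_force': array([ 0.42745309, -0.43942752, -0.74606376]), 'moment': array([ 0.0406358 , -0.04313201,  0.04374787]), 'gripper_force': 0.0, 'grip_width': 0.0852513944564581}
side {'camera_matrix': array([[377.45862589,   0.        , 260.35918027],
       [  0.        , 377.45862589, 186.56007193],
       [  0.        ,   0.        ,   1.        ]]), 'k1': -0.0666604446279597, 'R': array([[-0.99994102,  0.01071738, -0.00175682],
       [ 0.0085745 ,  0.67979537, -0.73335172],
       [-0.00666533, -0.73332353, -0.67984717]]), 't': array([ 0.55756003, -0.10477022,  1.29337405])}
top {'camera_matrix': array([[396.38049962,   0.        , 259.33518249],
       [  0.        , 396.38049962, 189.17867433],
       [  0.        ,   0.        ,   1.        ]]), 'k1': -0.011470392750040427, 'R': array([[ 8.52205431e-04, -9.99898021e-01, -1.42555661e-02],
       [-9.84563762e-01,  1.65610534e-03, -1.75018447e-01],
       [ 1.75024207e-01,  1.41846654e-02, -9.84461946e-01]]), 't': array([0.24861921, 0.57163025, 1.1028753 ])}
```

View pics/top0.png

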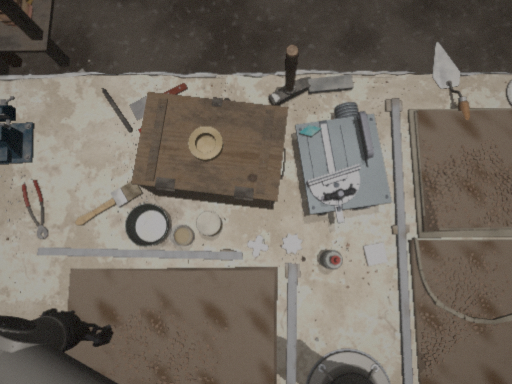

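View pics/side0.png

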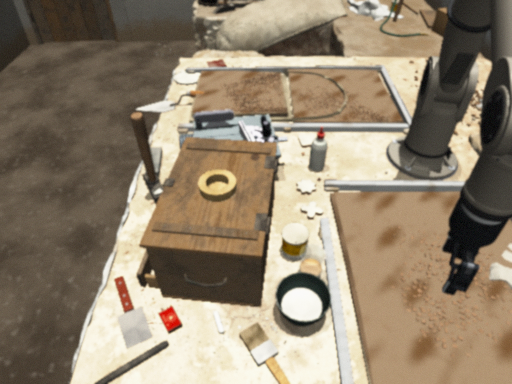

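Run:
```python
import cv2,numpy as np
a=cv2.imread("pics/side0.png");b=cv2.imread("pics/top0.png")
c=np.zeros((600,800,3),np.uint8)
def put(im,x0,y0,w,h,s,X,Y):
    k=cv2.resize(im[y0:y0+h,x0:x0+w],None,fx=s,fy=s,interpolation=cv2.INTER_CUBIC);c[Y:Y+k.shape[0],X:X+k.shape[1]]=k
put(b,290,95,100,120,5,0,0)
put(a,185,100,100,60,3,500,0)
put(b,315,235,75,40,4,500,200)
put(a,290,120,75,60,4,500,360)
cv2.imwrite("pics/c1.png",c)
```

```text
(no output)
```

View pics/c1.png

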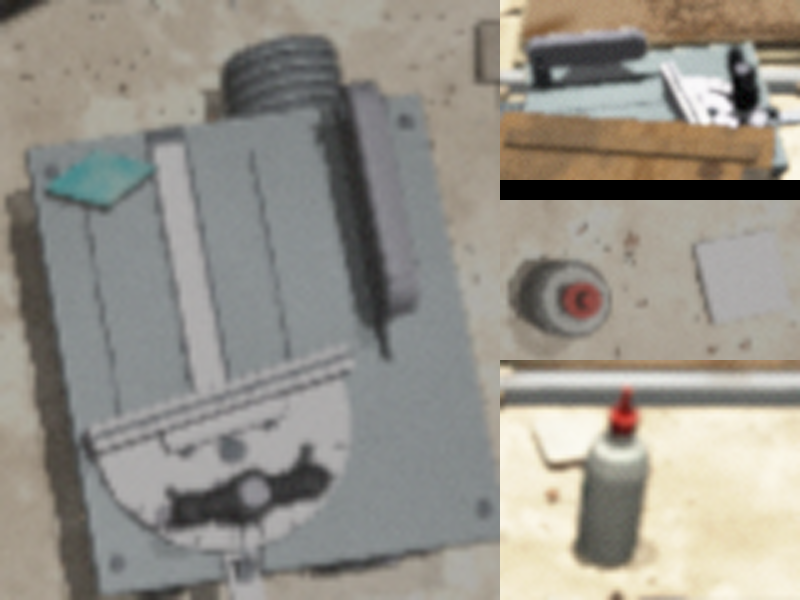

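```bash
cat > h.py <<'E'
import numpy as np,cv2
from bench import r, grab_frame, camera_info, hand_in, get_obs
from scipy.spatial.transform import Rotation as Ro
I={n:camera_info(n) for n in("side","top")}
def ray(n,uv):
    c=I[n];K=c["camera_matrix"];uv=np.atleast_2d(np.asarray(uv,float))
    s=cv2.undistortPoints(uv[:,None],K,np.array([c["k1"],0,0,0.]))[:,0]
    d=np.c_[s,np.ones(len(s))]; return -c["R"].T@c["t"], d@c["R"]   # world origin, dirs (camera depth 1)
def onz(n,uv,z):
    o,d=ray(n,uv);return o+d*((z-o[2])/d[:,2])[:,None]
def cloud(n,depth,box=None):
    v,u=np.mgrid[0:384,0:512];o,d=ray(n,np.c_[u.ravel(),v.ravel()]);P=o+d*depth.ravel()[:,None]
    P[depth.ravel()<=0]=np.nan;return P.reshape(384,512,3)
def tri(ut,us):
    o1,d1=ray("top",ut);o2,d2=ray("side",us);d1=d1[0];d2=d2[0]
    s=np.linalg.lstsq(np.c_[d1,-d2],o2-o1,rcond=None)[0];a=o1+s[0]*d1;b=o2+s[1]*d2
    return (a+b)/2,np.linalg.norm(a-b)
def px(n,X):
    c=I[n];return cv2.projectPoints(np.atleast_2d(X).astype(float),c["R"],c["t"],c["camera_matrix"],np.array([c["k1"],0,0,0.]))[0][:,0]
def yaw(a,b): d=np.array(b)-a;return np.arctan2(d[1],d[0])
E
python3 - <<'E'
from h import *
np.set_printoptions(precision=4,suppress=True)
D=np.load("pics/top0.npy");P=cloud("top",D);z=P[...,2]
sub=np.zeros(z.shape,bool);sub[100:225,285:400]=1
h=np.histogram(z[sub&(z>.08)&(z<.18)],bins=20,range=(.08,.18));print(h[0])
zt=np.median(z[sub&(z>.09)&(z<.108)]);print("table z",zt)
C=onz("top",[[310.6,213.6],[295.6,125],[373.6,114],[389.5,203]],.1);print("corners",C[:,:2],C[:,:2].mean(0))
for i in range(4):print(np.linalg.norm(C[i]-C[i-1]),yaw(C[i-1][:2],C[i][:2]))
m=(sub&(z>.09)&(z<.108)).astype(np.uint8)
xy=P[m>0][:,:2].astype(np.float32);print("rect",cv2.minAreaRect(xy))
print("knob z",z[188:200,330:352:2])
print("knob ctr tri",tri([341.4,193.4],[264.3,116]), tri([341.4,193.4],[264.8,118]))
T=onz("top",[[364.25,245.75],[384.5,243.5],[387.5,262],[368,265.75]],.012);print("tile",T,T.mean(0))
print("tile z",np.nanmedian(z[248:260,370:382]),"bench z",np.nanmedian(z[225:238,370:382]))
print(tri([364.25,245.75],[301.75,145.75]))
B=onz("top",[[315+(581-500)/4,235+100/4]],.158);print("bottle",B)
E
```

```text
[ 110   95   59 2351 3026  283  645  103  101   32  198  130   39   43
   72  229  157   92    2    0]
table z 0.10032711730093313
corners [[ 0.4946  0.1063]
 [ 0.7502  0.1437]
 [ 0.7826 -0.0813]
 [ 0.5238 -0.1122]] [0.6378 0.0141]
0.22048293040395125 1.703634276878112
0.2583503308727333 0.14533300733069174
0.227331880756185 -1.4278065425156088
0.2606629477529185 -3.022601447980196
rect ((0.629121720790863, 0.02206595242023468), (0.3044840097427368, 0.2870432734489441), 16.799701690673828)
knob z [[0.1127 0.1131 0.1102 0.1093 0.114  0.1104 0.1109 0.1123 0.1116 0.1104
  0.111 ]
 [0.1091 0.1086 0.1101 0.1118 0.1621 0.164  0.1605 0.1079 0.112  0.1637
  0.1653]
 [0.1084 0.114  0.1075 0.1095 0.1639 0.1629 0.1664 0.1618 0.1651 0.1632
  0.1652]
 [0.1134 0.1126 0.115  0.1653 0.1683 0.1681 0.1676 0.1643 0.1648 0.1677
  0.163 ]
 [0.1128 0.1085 0.1602 0.1642 0.1693 0.1678 0.1636 0.1635 0.166  0.1648
  0.1655]
 [0.1606 0.1611 0.167  0.1655 0.1691 0.1646 0.1654 0.1653 0.1623 0.1609
  0.1661]
 [0.1679 0.1647 0.1662 0.1636 0.1656 0.1684 0.169  0.1642 0.1668 0.1637
  0.1638]
 [0.1692 0.1646 0.1674 0.1643 0.1633 0.1624 0.1672 0.1633 0.1638 0.158
  0.1484]
 [0.165  0.1662 0.1664 0.1675 0.1644 0.1638 0.1668 0.1646 0.1109 0.1106
  0.1138]
 [0.1658 0.1617 0.166  0.1632 0.1646 0.1607 0.162  0.1646 0.1146 0.1121
  0.1111]
 [0.1653 0.1642 0.161  0.1534 0.1622 0.1648 0.1633 0.1088 0.1145 0.1139
  0.1122]
 [0.1631 0.1527 0.1147 0.1217 0.1548 0.1549 0.1089 0.1086 0.1088 0.1111
  0.1118]]
knob ctr tri (array([0.5413, 0.0354, 0.1855]), np.float64(0.009157780388325277)) (array([0.5411, 0.0342, 0.1781]), np.float64(0.006303442929877293))
tile [[ 0.4098 -0.0591  0.012 ]
 [ 0.4163 -0.1187  0.012 ]
 [ 0.3628 -0.1246  0.012 ]
 [ 0.3521 -0.0674  0.012 ]] [ 0.3852 -0.0924  0.012 ]
tile z 0.011469752883271345 bench z -0.0005097736869612568
(array([ 0.4102, -0.0616,  0.0019]), np.float64(0.0002504730934696199))
bottle [[0.3687 0.0526 0.158 ]]
```

Run:
```python
from h import *
np.set_printoptions(precision=4,suppress=True)
D=np.load("pics/top0.npy");P=cloud("top",D);z=P[...,2]
b=cv2.imread("pics/top0.png")
m=np.zeros(z.shape,np.uint8);m[180:210,318:362]=((z>.155)&(z<.18))[180:210,318:362]
v,u=np.nonzero(m);Q=onz("top",np.c_[u,v],.165)[:,:2];print("knob n",len(Q),cv2.minAreaRect(Q.astype(np.float32)),"zmed",np.median(z[m>0]))
c=Q.mean(0);w,V=np.linalg.eigh(np.cov((Q-c).T));print(c,"yaw bar",np.arctan2(V[1,1],V[0,1]), "knob x-normal yaw",np.arctan2(V[1,0],V[0,0]))
m=np.zeros(z.shape,np.uint8);m[150:190,300:365]=((z>.127)&(z<.142))[150:190,300:365]
v,u=np.nonzero(m);Q=onz("top",np.c_[u,v],.134)[:,:2];r_=cv2.minAreaRect(Q.astype(np.float32));print("fence",len(Q),r_,Q.mean(0));w,V=np.linalg.eigh(np.cov((Q-Q.mean(0)).T));print(np.arctan2(V[1,1],V[0,1]))
# tile via colour in both views
for n,box in(("top",(238,270,358,395)),("side",(130,152,294,312))):
    im=cv2.imread(f"pics/{n}0.png");y0,y1,x0,x1=box;k=im[y0:y1,x0:x1].astype(int)
    s=(k.max(2)-k.min(2)); val=k.sum(2)//3
    if n=="top":
        mm=((s<18)&(val>165)).astype(np.uint8);mm=cv2.morphologyEx(mm,cv2.MORPH_OPEN,np.ones((3,3)));v,u=np.nonzero(mm)
        Q=onz(n,np.c_[u+x0,v+y0],.012)[:,:2]*1000;print(len(Q),cv2.minAreaRect(Q.astype(np.float32)),Q.mean(0));print(s[16,10:30],val[16,10:30],s[3],val[3])
# project prediction checks
for yw in(.125,.135,.145):
    R=Ro.from_euler("z",yw).as_matrix();cc=np.array([.6378,.0141,0]);print(yw,cc+R@[-.095,.035,0],cc+R@[-.045,.035,0])
print("pivot screw",onz("top",[[290+232/5,95+448/5]],.113))
F=onz("top",[[290+90/5,95+440/5],[290+352/5,95+358/5]],.134);print("fence ends",F,yaw(F[1][:2],F[0][:2]))
print("saw notch corner", onz("top",[[290+120/5,95+563/5],[290+50/5,95+170/5],[290+405/5,95+120/5],[290+484/5,95+508/5]],.1))
```

```text
knob n 228 ((0.5397111177444458, 0.035275500267744064), (0.026110302656888962, 0.08350607007741928), 14.018224716186523) zmed 0.1646160990207176
[0.5392 0.0358] yaw bar 1.8001262911315095 knob x-normal yaw -2.9122626892531804
fence 299 ((0.6056810617446899, 0.030230239033699036), (0.0394265353679657, 0.1808057427406311), 28.321706771850586) [0.598  0.0444]
1.8988189363900094
506 ((394.7103576660156, -93.57028198242188), (105.42933654785156, 75.26322937011719), 89.98311614990234) [390.2582 -99.5943]
[ 2  1  3  2  1  3  3  3  2  2  2  2  2  3  3  1  3  6 11 12] [172 170 172 172 172 173 172 171 173 173 172 173 169 170 170 171 172 169
 165 166] [18 18 14 11 10 12 17 19 18 19 18 16 11 11 18 15  9  6  9  8 13 19 14 12
 11 10 15 20 19 20 21 21 19 21 19 19 16] [164 164 168 167 169 168 165 164 163 162 166 166 169 168 163 161 169 170
 168 167 165 161 162 161 163 163 165 164 161 156 156 160 160 163 161 162
 164]
0.125 [0.5392 0.037  0.    ] [0.5888 0.0432 0.    ]
0.135 [0.539 0.036 0.   ] [0.5885 0.0427 0.    ]
0.145 [0.5387 0.035  0.    ] [0.5882 0.0422 0.    ]
pivot screw [[0.5734 0.035  0.113 ]]
fence ends [[ 0.574   0.1154  0.134 ]
 [ 0.6192 -0.0281  0.134 ]] 1.8761372393030875
saw notch corner [[ 0.5113  0.0966  0.1   ]
 [ 0.7382  0.1313  0.1   ]
 [ 0.7675 -0.0731  0.1   ]
 [ 0.5417 -0.1058  0.1   ]]
```

```bash
cat > go.py <<'E'
# usage: go.py x y z yawY [tilt axis-yaw tilt]  -> delta in tool axes to put TCP there, pointing down, tool y at yawY
import sys;from h import *
def delta(p,yw,flipok=True,tilt=None):
    o=get_obs();R0=Ro.from_rotvec(o["orientation"])
    best=None
    for y in(yw,yw+np.pi):
        yv=np.array([np.cos(y),np.sin(y),0]);zv=np.array([0,0,-1.]);R1=Ro.from_matrix(np.c_[np.cross(yv,zv),yv,zv])
        if tilt: R1=Ro.from_rotvec(tilt)*R1
        rv=(R0.inv()*R1).as_rotvec()
        if best is None or np.linalg.norm(rv)<np.linalg.norm(best):best=rv
    d=R0.inv().apply(np.array(p)-o["tcp_pos"])
    print("d",np.round(d,4),"rv",np.round(best,4),"rows",np.linalg.norm(d)/.05,np.linalg.norm(best)/.15,"j",np.round(o["joints"],2))
a=list(map(float,sys.argv[1:]));delta(a[:3],a[3],tilt=a[4:7] if len(a)>4 else None)
E
python3 go.py .5395 .0355 .30 .230
```

```text
d [-0.4951 -0.4574  0.0038] rv [-1.50e-03  9.00e-04  9.93e-01] rows 13.480545736998348 6.620080327013986 j [-1.33  0.48  0.02  1.56 -0.01  1.11 -0.08]
```

```bash
python3 drive.py '-0.035 -0.033 -0.002 0 0 0; -0.07 -0.066 -0.005 0 0 0; -0.105 -0.1 -0.01 0 0 0; -0.14 -0.13 -0.01 0 0 0; -0.175 -0.165 -0.01 0 0 0' 0.045 60 && python3 drive.py '-0.035 -0.033 0 0 0 0.1; -0.07 -0.066 0 0 0 0.2; -0.105 -0.1 0 0 0 0.3; -0.14 -0.13 0 0 0 0.4; -0.175 -0.165 0 0 0 0.5'; python3 go.py .5395 .0355 .29 .230
```

```text
clock: 0.6
tcp_pos: [0.339, 0.4183, 0.3138]
orientation: [0.543, 3.094, 0.0]
contact_force: [1.8, -0.2, 0.2]
grip_width: 0.0453
gripper_force: 0.0
clock: 1.1
tcp_pos: [0.4471, 0.2036, 0.3139]
orientation: [-1.297, -2.861, -0.001]
contact_force: [1.1, -0.3, -0.1]
grip_width: 0.0448
gripper_force: 0.0
d [-0.1873 -0.0413  0.0238] rv [ 3.000e-04 -3.000e-04  4.896e-01] rows 3.865787883185509 3.2637215195371883 j [-0.82  0.16  0.29  1.99 -0.06  1.    0.22]
```

```bash
python3 drive.py '-0.05 -0.01 0 0 0 0.13; -0.1 -0.02 0.01 0 0 0.25; -0.14 -0.03 0.02 0 0 0.37; -0.187 -0.0413 0.0238 0 0 0.49; -0.187 -0.0413 0.0238 0 0 0.49'; python3 go.py .5395 .0355 .212 .230
python3 - <<'E'
from h import *
p,d=grab_frame("top");q,e=grab_frame("side")
cv2.imwrite("pics/k1.png",np.hstack([cv2.resize(p[120:230,290:390],None,fx=4,fy=4,interpolation=2),cv2.resize(q[60:170,200:300],None,fx=4,fy=4,interpolation=2)]))
E
```

```text
clock: 1.6
tcp_pos: [0.5408, 0.0304, 0.2897]
orientation: [1.962, 2.45, -0.004]
contact_force: [-0.9, -0.0, -0.2]
grip_width: 0.045
gripper_force: 0.0
d [ 0.0056 -0.0001  0.0776] rv [-0.0004  0.004  -0.0098] rows 1.556672955634764 0.0707727070798278 j [-0.57  0.29  0.48  1.92 -0.16  0.97  0.21]
```

View pics/k1.png

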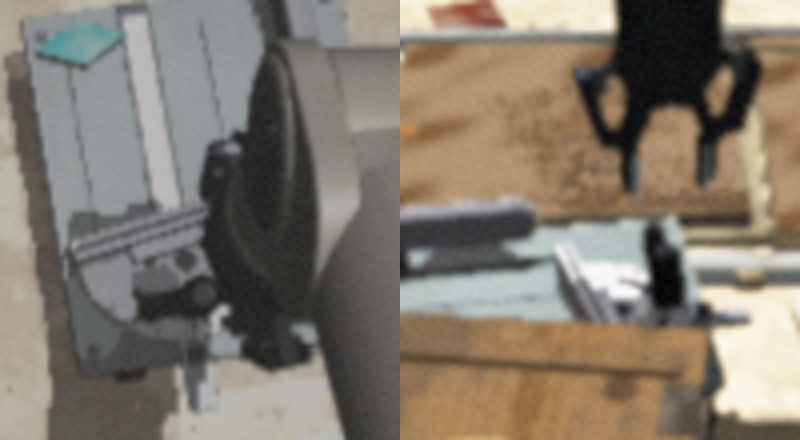

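The side view shows the fingers (crop columns 633 and 705) straddling the knob seen on edge (column 663), and the top view shows the knob left of the wrist. I'm lowering onto it now.

```bash
python3 drive.py '0.0055 0 0.02 0 0 -0.01; 0.0055 0 0.045 0 0 -0.01; 0.0055 0 0.065 0 0 -0.01; 0.0055 0 0.0775 0 0 -0.01; 0.0055 0 0.0775 0 0 -0.01'; python3 go.py .5395 .0355 .212 .230; python3 drive.py '0 0 0 0 0 0; 0 0 0 0 0 0; 0 0 0 0 0 0; 0 0 0 0 0 0; 0 0 0 0 0 0' 0 60;  python3 drive.py '0 0 0 0 0 0; 0 0 0 0 0 0'; python3 go.py .5395 .0355 .212 .230
```

```text
clock: 2.2
tcp_pos: [0.5368, 0.0441, 0.2111]
orientation: [-1.931, -2.475, 0.004]
contact_force: [-1.2, -0.7, -0.1]
grip_width: 0.045
gripper_force: 0.0
d [-0.009   0.0005 -0.0009] rv [-0.0033 -0.0005  0.0155] rows 0.18116489723590778 0.10552184695341228 j [-0.54  0.39  0.43  1.99 -0.22  0.81  0.26]
clock: 2.7
tcp_pos: [0.5394, 0.0435, 0.2139]
orientation: [1.934, 2.473, 0.005]
contact_force: [2.2, 3.2, 5.9]
grip_width: 0.0151
gripper_force: 61.6
clock: 2.9
tcp_pos: [0.5394, 0.0435, 0.2139]
orientation: [1.934, 2.473, 0.005]
contact_force: [2.0, 2.4, 5.3]
grip_width: 0.0151
gripper_force: 61.7
d [-0.0078 -0.0019  0.0019] rv [ 0.0035 -0.0005  0.0134] rows 0.16468276625694825 0.09253220215583244 j [-0.54  0.39  0.44  1.99 -0.22  0.81  0.26]
```

```bash
python3 drive.py '0 0 0 0 0 0; 0 0 0 0 0 0; -0.004 0 0 0 0 0; -0.008 -0.001 0 0 0 0.01; -0.008 -0.001 0 0 0 0.01' 0.035;python3 drive.py '0 0 0 0 0 0; 0 0 0 0 0 0'; python3 go.py .5395 .0355 .212 .230
```

```text
clock: 3.4
tcp_pos: [0.5388, 0.0337, 0.2124]
orientation: [-1.951, -2.463, 0.001]
contact_force: [0.6, 0.3, 0.5]
grip_width: 0.035
gripper_force: 0.0
clock: 3.6
tcp_pos: [0.539, 0.0349, 0.2125]
orientation: [-1.948, -2.464, 0.0]
contact_force: [-0.6, 0.4, 0.4]
grip_width: 0.0348
gripper_force: 0.0
d [0.0005 0.0006 0.0005] rv [-0.0002 -0.0001  0.0029] rows 0.019080230787867452 0.019448036673892388 j [-0.53  0.39  0.44  1.99 -0.23  0.81  0.27]
```

```bash
python3 drive.py '0 0 0 0 0 0; 0 0 0 0 0 0; 0 0 0 0 0 0; 0 0 0 0 0 0; 0 0 0 0 0 0' 0 70;  python3 drive.py '0 0 0 0 0 -0.13; 0 0 0 0 0 -0.26; 0 0 -0.001 0 0 -0.39; 0 0 -0.001 0 0 -0.52; 0 0 -0.001 0 0 -0.65'; python3 drive.py '0 0 0 0 0 -0.13; 0 0 0 0 0 -0.26; 0 0 -0.001 0 0 -0.39; 0 0 -0.001 0 0 -0.52; 0 0 -0.001 0 0 -0.65'; python3 drive.py '0 0 0 0 0 -0.1; 0 0 0 0 0 -0.1; 0 0 0 0 0 -0.1'; python3 go.py .5395 .0355 .214 1.63
```

```text
clock: 4.1
tcp_pos: [0.5412, 0.0356, 0.2132]
orientation: [1.944, 2.463, 0.005]
contact_force: [6.6, 1.4, -2.9]
grip_width: 0.0148
gripper_force: 69.7
clock: 4.6
tcp_pos: [0.5402, 0.0347, 0.2141]
orientation: [1.051, 2.958, 0.001]
contact_force: [3.1, -0.6, 1.2]
grip_width: 0.0153
gripper_force: 70.4
clock: 5.1
tcp_pos: [0.5398, 0.0334, 0.215]
orientation: [0.054, 3.14, -0.002]
contact_force: [1.3, -4.0, 2.2]
grip_width: 0.0147
gripper_force: 70.6
clock: 5.4
tcp_pos: [0.5398, 0.0333, 0.2151]
orientation: [-0.092, 3.139, -0.003]
contact_force: [1.2, -6.0, 3.5]
grip_width: 0.0147
gripper_force: 70.8
d [0.0001 0.0023 0.0011] rv [-0.0018  0.0016 -0.0007] rows 0.05043642186673497 0.016348374605384963 j [-0.27  0.36  0.12  1.97 -0.06  0.81  1.5 ]
```

```bash
python3 drive.py '0 0 0 0 0 0; 0 0 0 0 0 0; 0 0 -0.03 0 0 0; 0 0 -0.07 0 0 0; 0 0 -0.07 0 0 0' 0.04;  python3 drive.py '0 0 0 0 0 0.13; 0 0 0 0 0 0.26; 0 0 0 0 0 0.39; 0 0 0 0 0 0.52; 0 0 0 0 0 0.65'; python3 drive.py '0 0 0 0 0 0.13; 0 0 0 0 0 0.26; 0 0 0 0 0 0.39; 0 0 0 0 0 0.52; 0 0 0 0 0 0.66';python3 drive.py '0 0 0 0 0 0; 0 0 0 0 0 0'; python3 go.py .5797 .1027 .280 .31
python3 - <<'E'
from h import *
D=np.load("pics/top0.npy");P=cloud("top",D);z=P[...,2]
m=np.zeros(z.shape,bool);m[90:215,260:300]=1
Q=P[m&(z>.15)&(z<.26)];
for x in(.5,.54,.58,.62,.66,.7):
    q=Q[abs(Q[:,0]-x)<.01];print(x,len(q),np.sort(q[:,1])[:4])
# check fence angle by depth now vs start (refined): line fit of fence top
E
```

```text
clock: 5.9
tcp_pos: [0.5414, 0.0359, 0.2893]
orientation: [-0.097, 3.132, 0.003]
contact_force: [0.1, 0.3, -0.1]
grip_width: 0.04
gripper_force: 0.0
clock: 6.4
tcp_pos: [0.5386, 0.0356, 0.2839]
orientation: [-0.918, -3.003, -0.0]
contact_force: [0.1, -0.1, -0.5]
grip_width: 0.0394
gripper_force: 0.0
clock: 6.9
tcp_pos: [0.5386, 0.0356, 0.284]
orientation: [-1.842, -2.544, 0.0]
contact_force: [-0.5, 0.4, -0.3]
grip_width: 0.0399
gripper_force: 0.0
clock: 7.1
tcp_pos: [0.5388, 0.0354, 0.2842]
orientation: [-1.83, -2.553, 0.001]
contact_force: [-0.8, 0.3, -0.7]
grip_width: 0.04
gripper_force: 0.0
d [0.0506 0.0604 0.0042] rv [-0.0006 -0.0003  0.0169] rows 1.577113948356015 0.11293593170784086 j [-0.47  0.28  0.36  1.92 -0.12  0.96  0.26]
0.5 0 []
0.54 153 [0.19936956 0.19937581 0.19937807 0.19938873]
0.58 160 [0.19401382 0.19405919 0.19407329 0.19408971]
0.62 180 [0.18854432 0.1885602  0.18856747 0.18856818]
0.66 183 [0.18307977 0.18314634 0.18559613 0.18565254]
0.7 193 [0.18010259 0.18013383 0.18016241 0.18017993]
```

```bash
python3 drive.py '0.025 0.03 0 0 0 0.01; 0.0506 0.06 0.004 0 0 0.017; 0.0506 0.0604 0.05 0 0 0.017; 0.0506 0.0604 0.05 0 0 0.017; 0.0506 0.0604 0.05 0 0 0.017' 0.045; python3 drive.py '0 0 0 0 0 0; 0 0 0 0 0 0'; python3 go.py .5797 .1027 .190 .31
python3 - <<'E'
from h import *
p,d=grab_frame("top");q,e=grab_frame("side");np.save("pics/f1.npy",d)
cv2.imwrite("pics/f1.png",np.hstack([cv2.resize(p[100:230,290:390],None,fx=4,fy=4,interpolation=2),cv2.resize(q[40:170,200:300],None,fx=4,fy=4,interpolation=2)]))
E
```

```text
clock: 7.6
tcp_pos: [0.5797, 0.1014, 0.2341]
orientation: [-1.855, -2.534, 0.004]
contact_force: [0.4, -0.1, -0.3]
grip_width: 0.0449
gripper_force: 0.0
clock: 7.8
tcp_pos: [0.581, 0.1013, 0.2364]
orientation: [1.857, 2.532, 0.004]
contact_force: [-0.2, -0.2, 0.5]
grip_width: 0.0451
gripper_force: 0.0
d [ 0.0017 -0.001   0.0464] rv [ 0.0029  0.     -0.0048] rows 0.9297232701945491 0.03745036161785664 j [-0.53  0.42  0.32  1.85 -0.17  0.89  0.18]
```

View pics/f1.png

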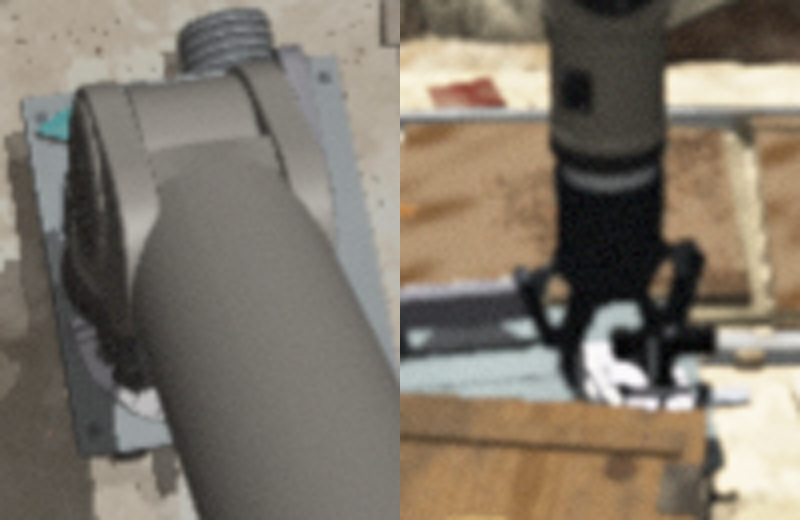

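The side view shows the knob now broadside (loosened, at crop (665,340)). The fingers (about columns 570 and 650) straddle the light fence end at about column 600. I'm lowering onto the fence.

```bash
python3 drive.py '0.0015 -0.001 0.015 0 0 0; 0.0015 -0.001 0.03 0 0 0; 0.0015 -0.001 0.046 0 0 0; 0.0015 -0.001 0.046 0 0 0; 0.0015 -0.001 0.046 0 0 0'; python3 drive.py '0 0 0 0 0 0; 0 0 0 0 0 0; 0 0 0 0 0 0; 0 0 0 0 0 0; 0 0 0 0 0 0' 0 40;  python3 drive.py '0 0 0 0 0 0; 0 0 0 0 0 0';python3 go.py .5797 .1027 .190 .31
```

```text
clock: 8.4
tcp_pos: [0.5788, 0.103, 0.1885]
orientation: [-1.857, -2.534, 0.001]
contact_force: [0.4, -0.8, 1.4]
grip_width: 0.0453
gripper_force: 0.0
clock: 8.9
tcp_pos: [0.58, 0.1035, 0.1895]
orientation: [1.855, 2.533, 0.004]
contact_force: [3.6, 1.4, 3.6]
grip_width: 0.0131
gripper_force: 39.8
clock: 9.1
tcp_pos: [0.58, 0.1035, 0.1895]
orientation: [1.856, 2.533, 0.004]
contact_force: [4.5, 0.9, 5.3]
grip_width: 0.0127
gripper_force: 40.0
d [-0.0006 -0.0005 -0.0005] rv [ 0.003   0.0001 -0.0037] rows 0.01922195656264449 0.03196719642860307 j [-0.51  0.48  0.3   1.88 -0.19  0.8   0.2 ]
```

```bash
python3 drive.py '-0.0015 0.0074 0 0 0 0.12; -0.0039 0.0146 0 0 0 0.24; -0.0072 0.0214 0 0 0 0.36; -0.0112 0.0278 0 0 0 0.48; -0.016 0.0337 0 0 0 0.6'; python3 drive.py '-0.0015 0.0074 0 0 0 0.12; -0.0039 0.0146 0 0 0 0.24; -0.0069 0.0209 0 0 0 0.35; -0.0069 0.0209 0 0 0 0.35; -0.0069 0.0209 0 0 0 0.35'; python3 drive.py '0 0 0 0 0 0; 0 0 0 0 0 0';python3 go.py .634 .085 .190 -.643
```

```text
clock: 9.6
tcp_pos: [0.6175, 0.099, 0.1896]
orientation: [2.525, 1.867, 0.006]
contact_force: [5.5, 2.3, 3.3]
grip_width: 0.0129
gripper_force: 41.2
clock: 10.1
tcp_pos: [0.6363, 0.0863, 0.1896]
orientation: [2.809, 1.403, 0.009]
contact_force: [9.1, 1.7, 1.7]
grip_width: 0.0131
gripper_force: 39.2
clock: 10.3
tcp_pos: [0.6363, 0.0863, 0.1896]
orientation: [2.809, 1.404, 0.009]
contact_force: [9.9, 2.0, 1.4]
grip_width: 0.0133
gripper_force: 39.2
d [-0.0024 -0.001  -0.0004] rv [ 0.0042 -0.0046 -0.0007] rows 0.05244484392885662 0.041672783321635196 j [-0.61  0.6   0.54  1.77 -0.38  0.88 -0.55]
```

```bash
python3 drive.py '0 0 0 0 0 0; 0 0 0 0 0 0; 0 0 -0.03 0 0 0; 0 0 -0.07 0 0 0; 0 0 -0.11 0 0 0' 0.035; python3 go.py .43 .32 .31 -.643
```

```text
clock: 10.8
tcp_pos: [0.6323, 0.0849, 0.2985]
orientation: [-2.81, -1.402, 0.007]
contact_force: [1.6, 0.2, -0.1]
grip_width: 0.035
gripper_force: 0.0
d [ 0.0662 -0.303  -0.0108] rv [-0.0031  0.0034 -0.002 ] rows 6.206477107950184 0.03355057662405103 j [-0.67  0.48  0.61  1.68 -0.3   1.08 -0.61]
```

```bash
python3 drive.py '0 -0.02 -0.045 0 0 0; 0.02 -0.07 -0.05 0 0 0; 0.03 -0.12 -0.05 0 0 0; 0.04 -0.165 -0.05 0 0 0; 0.05 -0.21 -0.05 0 0 0'; python3 drive.py '0 -0.05 0 0 0 0; 0.015 -0.09 0 0 0 0; 0.015 -0.09 0 0 0 0'
python3 - <<'E'
from h import *
p,d=grab_frame("top");np.save("pics/v2.npy",d);cv2.imwrite("pics/v2full.png",p)
c=cv2.resize(p[100:220,290:390],None,fx=5,fy=5,interpolation=2);cv2.imwrite("pics/v2.png",c)
E
```

```text
clock: 11.3
tcp_pos: [0.4933, 0.2523, 0.3478]
orientation: [-2.81, -1.404, 0.004]
contact_force: [0.7, 0.1, -0.3]
grip_width: 0.035
gripper_force: 0.0
clock: 11.6
tcp_pos: [0.4277, 0.3227, 0.3475]
orientation: [-2.801, -1.418, 0.006]
contact_force: [-0.4, -0.1, -0.3]
grip_width: 0.035
gripper_force: 0.0
```

View pics/v2.png

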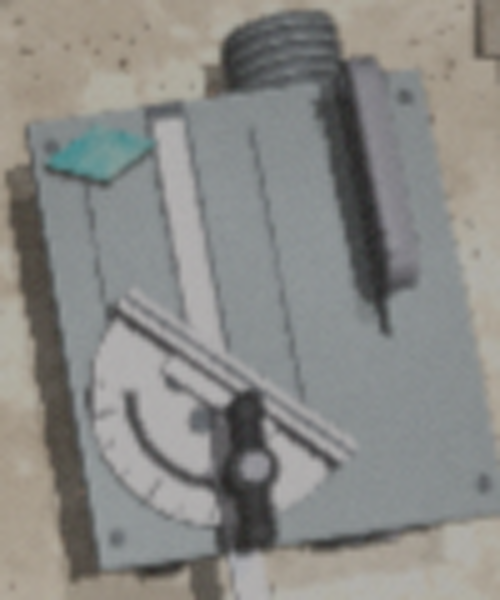

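Run:
```python
from h import *
p=cv2.imread("pics/v2full.png")
f=lambda l:np.array(l)/5.+[290,100]
def y(l,z):
    Q=onz("top",f(l),z);return Q.round(4)[:,:2].tolist(),round(yaw(Q[0][:2],Q[1][:2]),4)
print("fence front (left->right), frame yaw=+pi/2",y([[130,288],[355,445]],.134))
print("slot line",y([[302,395],[250,128]],.1));print("left edge",y([[103,573],[30,125]],.1))
print("screws",y([[117,538],[51,148]],.1),y([[484,483],[405,97]],.1),y([[117,538],[484,483]],.1),y([[51,148],[405,97]],.1))
# LSD lines
g=cv2.cvtColor(cv2.resize(p[100:220,290:390],None,fx=5,fy=5,interpolation=2),6)
L=cv2.createLineSegmentDetector().detect(g)[0][:,0]
for l in sorted(L,key=lambda l:-np.hypot(l[2]-l[0],l[3]-l[1]))[:14]:
    q=[[l[0],l[1]],[l[2],l[3]]];print(np.round(l),[y(q,z)[1] for z in(.1,.134)])
# knob centre now
D=np.load("pics/v2.npy");P=cloud("top",D);z=P[...,2];m=np.zeros(z.shape,bool);m[175:212,325:350]=((z>.157)&(z<.18))[175:212,325:350]
v,u=np.nonzero(m);Q=onz("top",np.c_[u,v],.167)[:,:2];w,V=np.linalg.eigh(np.cov((Q-Q.mean(0)).T));print("knob",cv2.minAreaRect(Q.astype(np.float32)),Q.mean(0),np.arctan2(V[1,1],V[0,1]))
```

```text
fence front (left->right), frame yaw=+pi/2 ([[0.6448, 0.0921], [0.5572, -0.027]], np.float64(-2.2048))
slot line ([[0.5917, -0.007], [0.748, 0.0166]], np.float64(0.1496))
left edge ([[0.4918, 0.1064], [0.7502, 0.1426]], np.float64(0.1392))
screws ([[0.5113, 0.0982], [0.7364, 0.1308]], np.float64(0.1436)) ([[0.5417, -0.1058], [0.7663, -0.073]], np.float64(0.1448)) ([[0.5113, 0.0982], [0.5417, -0.1058]], np.float64(-1.4225)) ([[0.7364, 0.1308], [0.7663, -0.073]], np.float64(-1.4249))
[ 32. 151. 101. 571.] [np.float64(-2.9994), np.float64(-2.9994)]
[349.  63. 392. 281.] [np.float64(-2.9992), np.float64(-2.9992)]
[128. 294. 254. 381.] [np.float64(-2.2004), np.float64(-2.2004)]
[114. 305. 237. 388.] [np.float64(-2.1868), np.float64(-2.1868)]
[356. 289. 329. 163.] [np.float64(0.1617), np.float64(0.1617)]
[203. 240. 182. 121.] [np.float64(0.1399), np.float64(0.1399)]
[224. 352. 203. 240.] [np.float64(0.1529), np.float64(0.1529)]
[264. 388. 355. 450.] [np.float64(-2.1954), np.float64(-2.1954)]
[169. 218. 188. 322.] [np.float64(-2.9939), np.float64(-2.9939)]
[349. 456. 269. 400.] [np.float64(0.9433), np.float64(0.9433)]
[268. 410. 342. 463.] [np.float64(-2.211), np.float64(-2.211)]
[395. 541. 311. 553.] [np.float64(1.7087), np.float64(1.7087)]
[158. 153. 169. 218.] [np.float64(-3.0081), np.float64(-3.0081)]
[229. 393. 176. 357.] [np.float64(0.9486), np.float64(0.9486)]
knob ((0.5398023128509521, 0.036297425627708435), (0.026036227121949196, 0.08201850205659866), 87.8945541381836) [0.53845104 0.03554874] -3.084070535105585
```

```bash
python3 drive.py '0 0 0 0 0 -0.14; 0 0 0 0 0 -0.28; 0 0 0 0 0 -0.42; 0 0 0 0 0 -0.56; 0 0 0 0 0 -0.7' 0.04;python3 drive.py '0 0 0 0 0 -0.14; 0 0 0 0 0 -0.28; 0 0 0 0 0 -0.42; 0 0 0 0 0 -0.56; 0 0 0 0 0 -0.7'; python3 go.py .5398 .0350 .30 1.63
```

```text
clock: 12.15
tcp_pos: [0.4334, 0.3155, 0.348]
orientation: [2.155, 2.286, -0.004]
contact_force: [0.1, -0.2, 1.1]
grip_width: 0.0399
gripper_force: 0.0
clock: 12.65
tcp_pos: [0.4334, 0.3155, 0.3479]
orientation: [-1.24, -2.886, 0.004]
contact_force: [-0.5, -0.3, 0.7]
grip_width: 0.0403
gripper_force: 0.0
d [-0.2767 -0.1157  0.0483] rv [-2.500e-03 -7.000e-04 -8.711e-01] rows 6.075058424802698 5.807248057516613 j [-1.05  0.21  0.35  1.85 -0.08  1.1   0.1 ]
```

```bash
python3 drive.py '-0.045 -0.02 0 0 0 -0.14; -0.09 -0.04 0 0 0 -0.28; -0.135 -0.06 0 0 0 -0.42; -0.18 -0.08 0.01 0 0 -0.56; -0.225 -0.095 0.02 0 0 -0.7'; python3 drive.py '0 0 0 0 0 -0.14; 0 0 0 0 0 -0.17; 0 0 0 0 0 -0.17'; python3 go.py .5398 .0350 .25 1.63
```

```text
clock: 13.15
tcp_pos: [0.5107, 0.1026, 0.3322]
orientation: [-0.236, -3.132, 0.001]
contact_force: [0.7, 0.2, 0.1]
grip_width: 0.0402
gripper_force: 0.0
clock: 13.45
tcp_pos: [0.5105, 0.1061, 0.3322]
orientation: [0.022, -3.14, 0.0]
contact_force: [-0.7, 0.2, 0.2]
grip_width: 0.0399
gripper_force: 0.0
d [-0.0285 -0.0715  0.0822] rv [-0.0001 -0.0013 -0.0452] rows 2.2507563479769845 0.301367528679842 j [-0.66  0.2   0.39  1.91 -0.09  1.05  1.35]
```

```bash
python3 drive.py '-0.015 -0.035 0.03 0 0 -0.045; -0.0285 -0.07 0.06 0 0 -0.045; -0.0285 -0.0715 0.0822 0 0 -0.045; -0.0285 -0.0715 0.0822 0 0 -0.045; -0.0285 -0.0715 0.0822 0 0 -0.045'; python3 drive.py '0 0 0 0 0 0; 0 0 0 0 0 0'; python3 go.py .5400 .0345 .214 1.63
```

```text
clock: 13.95
tcp_pos: [0.5404, 0.0369, 0.2506]
orientation: [0.098, -3.139, -0.001]
contact_force: [-0.3, 0.4, 0.1]
grip_width: 0.0404
gripper_force: 0.0
clock: 14.15
tcp_pos: [0.541, 0.0368, 0.2517]
orientation: [-0.1, 3.138, 0.002]
contact_force: [0.1, -0.2, 0.6]
grip_width: 0.0403
gripper_force: 0.0
d [ 0.0013 -0.0022  0.0377] rv [0.001  0.0023 0.0044] rows 0.7560900902797463 0.03365288027384744 j [-0.51  0.33  0.41  1.95 -0.17  0.89  1.61]
```

```bash
python3 drive.py '0.001 -0.002 0.015 0 0 0; 0.001 -0.002 0.03 0 0 0; 0.001 -0.002 0.0375 0 0 0; 0.001 -0.002 0.0375 0 0 0; 0.001 -0.002 0.0375 0 0 0';  python3 drive.py '0 0 0 0 0 0; 0 0 0 0 0 0; 0 0 0 0 0 0; 0 0 0 0 0 0; 0 0 0 0 0 0' 0 80; python3 drive.py '0 0 0 0 0 0.13; 0 0 0 0 0 0.26; 0 0 0 0 0 0.39; 0 0 0.001 0 0 0.52; 0 0 0.001 0 0 0.65'; python3 drive.py '0 0 0 0 0 0.13; 0 0 0 0 0 0.26; 0 0 0.001 0 0 0.39; 0 0 0.001 0 0 0.52; 0 0 0.001 0 0 0.65'; python3 drive.py '0 0 0 0 0 0.05; 0 0 0 0 0 0.1; 0 0 0 0 0 0.15'; python3 -c "
from h import *;o=get_obs();print(o['moment'],o['contact_force'])"
```

```text
clock: 14.65
tcp_pos: [0.54, 0.0338, 0.2135]
orientation: [-0.098, 3.139, 0.0]
contact_force: [0.3, 0.2, 0.5]
grip_width: 0.0398
gripper_force: 0.0
clock: 15.15
tcp_pos: [0.5401, 0.0332, 0.2138]
orientation: [-0.097, 3.139, 0.0]
contact_force: [-0.6, -0.8, 5.4]
grip_width: 0.0142
gripper_force: 78.4
clock: 15.65
tcp_pos: [0.5404, 0.0343, 0.2129]
orientation: [0.916, 3.004, 0.003]
contact_force: [-0.1, 2.5, 3.7]
grip_width: 0.0149
gripper_force: 78.7
clock: 16.15
tcp_pos: [0.5413, 0.0351, 0.212]
orientation: [1.825, 2.554, 0.006]
contact_force: [3.5, 4.6, 0.4]
grip_width: 0.0149
gripper_force: 78.4
clock: 16.45
tcp_pos: [0.5416, 0.0352, 0.2118]
orientation: [2.007, 2.414, 0.007]
contact_force: [4.5, 3.4, -0.5]
grip_width: 0.0145
gripper_force: 78.2
[ 0.61975158 -0.91017184  0.29021092] [ 4.53711767  3.37937773 -0.46230302]
```

```bash
for i in 1; do python3 drive.py '0 0 0 0 0 0.03; 0 0 0 0 0 0.06; 0 0 0 0 0 0.08; 0 0 0 0 0 0.08'; done;  python3 -c "
from h import *;o=get_obs();print(o['moment'],o['joints'][6])"; python3 drive.py '0 0 0 0 0 0.03; 0 0 0 0 0 0.06; 0 0 0 0 0 0.08; 0 0 0 0 0 0.08';  python3 -c "
from h import *;o=get_obs();print(o['moment'],o['joints'][6])"
```

```text
clock: 16.85
tcp_pos: [0.5417, 0.0353, 0.2118]
orientation: [2.096, 2.336, 0.005]
contact_force: [4.2, 3.1, 0.1]
grip_width: 0.0147
gripper_force: 81.0
[ 0.47838751 -0.91885762  1.40290291] 0.35117987350745444
clock: 17.25
tcp_pos: [0.5416, 0.0363, 0.2119]
orientation: [2.19, 2.252, 0.007]
contact_force: [3.1, 6.0, 3.5]
grip_width: 0.0145
gripper_force: 117.9
[ 1.38241061 -0.59159924  1.512472  ] 0.2855163783659785
```

```bash
python3 drive.py '0 0 0 0 0 -0.03; 0 0 0 0 0 -0.03'; python3 drive.py '0 0 0 0 0 0; 0 0 0 0 0 0; 0 0 -0.03 0 0 0; 0 0 -0.07 0 0 0; 0 0 -0.11 0 0 0' 0.035 40; python3 -c "
from h import *;o=get_obs();print(o['joints'])"; python3 go.py .45 -.05 .33 .17
```

```text
clock: 17.45
tcp_pos: [0.5417, 0.0355, 0.2118]
orientation: [2.151, 2.286, 0.005]
contact_force: [5.0, 3.3, 1.8]
grip_width: 0.0146
gripper_force: 101.2
clock: 17.95
tcp_pos: [0.5388, 0.0326, 0.3216]
orientation: [-2.164, -2.276, 0.003]
contact_force: [1.0, 0.4, 0.8]
grip_width: 0.0352
gripper_force: 0.0
[-0.90230309  0.32426236  0.91017161  1.90085466 -0.29191339  1.0583558
  0.17898127]
d [-0.078  -0.0928 -0.0082] rv [-0.0023  0.0006 -0.1197] rows 2.4306990150474994 0.7979367357896123 j [-0.9   0.32  0.91  1.9  -0.29  1.06  0.18]
```

Run:
```python
from h import *
np.set_printoptions(precision=4,suppress=True)
for fn in("top0","v2full"):
    p=cv2.imread(f"pics/{fn}.png");x0,y0=355,235
    k=cv2.resize(p[y0:275,x0:398],None,fx=8,fy=8,interpolation=2);lab=cv2.cvtColor(k,cv2.COLOR_BGR2LAB).astype(float)
    ref=lab[150:200,140:200].reshape(-1,3);mu=ref.mean(0)
    dist=np.linalg.norm((lab-mu)*[.5,1,1],axis=2);m=(cv2.GaussianBlur(dist,(0,0),3)<4.).astype(np.uint8);m=cv2.morphologyEx(m,cv2.MORPH_OPEN,np.ones((33,33)))
    n,lb,st,ce=cv2.connectedComponentsWithStats(m);i=lb[175,170];mm=(lb==i)
    v,u=np.nonzero(mm);uv=np.c_[(u+.5)/8-.5+x0,(v+.5)/8-.5+y0];Q=onz("top",uv,.012)[:,:2]*1000
    print(fn,mu,cv2.minAreaRect(Q.astype(np.float32)),Q.mean(0))
    # best square fit: maximise IoU over yaw/centre
    from scipy.optimize import minimize
    def cost(a):
        c,s=np.cos(a[2]),np.sin(a[2]);G=onz("top",np.c_[(np.tile(np.arange(0,344,4),80)+.5)/8-.5+x0,(np.repeat(np.arange(0,320,4),86)+.5)/8-.5+y0],.012)[:,:2]*1000
        l=(G-a[:2])@np.array([[c,-s],[s,c]]);w=1/(1+np.exp((np.abs(l).max(1)-30.5)/1.));g=mm[::4,::4].ravel();return ((w-g)**2).sum()
    R=min((minimize(cost,[*Q.mean(0),y],method="Nelder-Mead",options=dict(initial_simplex=[[*Q.mean(0),y],[*(Q.mean(0)+[3,0]),y],[*(Q.mean(0)+[0,3]),y],[*Q.mean(0),y+.1]])) for y in(.05,.15)),key=lambda r_:r_.fun);print(R.x,R.fun,mm[::4,::4].sum())
    cv2.imwrite(f"pics/t_{fn}.png",np.hstack([k,cv2.cvtColor(mm.astype(np.uint8)*255,8)]))
```

```text
top0 [179.1683 128.3897 128.531 ] ((387.26116943359375, -92.68827819824219), (58.5221061706543, 59.26025390625), 9.298314094543457) [387.2476 -92.3994]
[387.1576 -92.5222   0.1462] 182.59591591788984 1496
v2full [181.197 128.53  128.656] ((387.0831604003906, -92.74821472167969), (58.526268005371094, 59.935951232910156), 8.646818161010742) [387.0976 -92.4221]
[387.0402 -92.338    0.1578] 168.96335413456507 1513
```

View pics/t_top0.png

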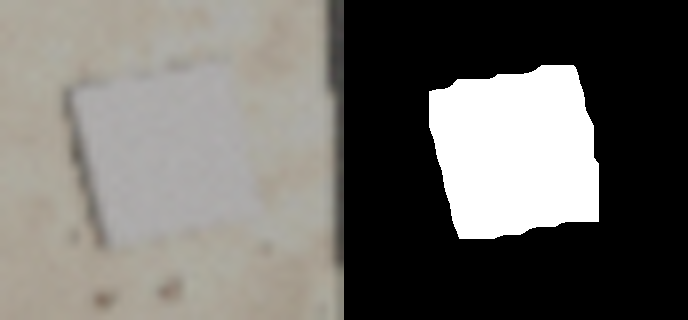

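```bash
python3 - <<'E'
from h import *
D=np.load("pics/v2.npy");P=cloud("top",D)
for v in(248,255,262):print([(u,round(P[v,u,1],3),round(P[v,u,2],3)) for u in range(388,408,1)])
E
python3 go.py .42 -.0875 .33 1.726
```

```text
[(388, np.float64(-0.133), np.float64(-0.003)), (389, np.float64(-0.136), np.float64(-0.002)), (390, np.float64(-0.138), np.float64(-0.0)), (391, np.float64(-0.141), np.float64(0.001)), (392, np.float64(-0.144), np.float64(0.0)), (393, np.float64(-0.147), np.float64(-0.001)), (394, np.float64(-0.149), np.float64(0.002)), (395, np.float64(-0.153), np.float64(-0.001)), (396, np.float64(-0.155), np.float64(0.003)), (397, np.float64(-0.155), np.float64(0.011)), (398, np.float64(-0.156), np.float64(0.016)), (399, np.float64(-0.155), np.float64(0.027)), (400, np.float64(-0.159), np.float64(0.026)), (401, np.float64(-0.162), np.float64(0.024)), (402, np.float64(-0.164), np.float64(0.026)), (403, np.float64(-0.168), np.float64(0.025)), (404, np.float64(-0.171), np.float64(0.024)), (405, np.float64(-0.174), np.float64(0.022)), (406, np.float64(-0.177), np.float64(0.024)), (407, np.float64(-0.189), np.float64(-0.001))]
[(388, np.float64(-0.131), np.float64(-0.001)), (389, np.float64(nan), np.float64(nan)), (390, np.float64(-0.137), np.float64(-0.002)), (391, np.float64(-0.14), np.float64(-0.00
[... 1118 characters left out ...]
 np.float64(-0.154), np.float64(-0.001)), (397, np.float64(-0.154), np.float64(0.006)), (398, np.float64(-0.156), np.float64(0.01)), (399, np.float64(-0.155), np.float64(0.022)), (400, np.float64(-0.156), np.float64(0.026)), (401, np.float64(-0.16), np.float64(0.024)), (402, np.float64(-0.163), np.float64(0.022)), (403, np.float64(-0.166), np.float64(0.022)), (404, np.float64(-0.168), np.float64(0.025)), (405, np.float64(-0.171), np.float64(0.024)), (406, np.float64(-0.176), np.float64(0.02)), (407, np.float64(-0.177), np.float64(0.024))]
d [-0.114  -0.1247 -0.0081] rv [-1.3000e-03  2.3000e-03  1.4659e+00] rows 3.382115755116214 9.772851387826085 j [-0.9   0.32  0.91  1.9  -0.29  1.06  0.18]
```

```bash
python3 drive.py '-0.03 -0.035 0 0 0 -0.14; -0.06 -0.07 0 0 0 -0.28; -0.09 -0.1 0 0 0 -0.42; -0.114 -0.125 0 0 0 -0.56; -0.114 -0.125 0 0 0 -0.7' 0.07; python3 drive.py '0 0 0 0 0 -0.14; 0 0 0 0 0 -0.28; 0 0 0 0 0 -0.42; 0 0 0 0 0 -0.56; 0 0 0 0 0 -0.7'; python3 drive.py '0 0 0 0 0 -0.14; 0 0 0 0 0 -0.276; 0 0 0 0 0 -0.276; 0 0 0 0 0 -0.276'; python3 go.py .399 -.0906 .15 1.726
```

```text
clock: 18.45
tcp_pos: [0.4168, -0.091, 0.3201]
orientation: [-1.251, -2.878, -0.003]
contact_force: [0.6, 0.6, -0.1]
grip_width: 0.0699
gripper_force: 0.0
clock: 18.95
tcp_pos: [0.42, -0.0875, 0.3205]
orientation: [-0.18, -3.135, -0.001]
contact_force: [0.3, -0.2, -0.5]
grip_width: 0.0701
gripper_force: 0.0
clock: 19.35
tcp_pos: [0.4204, -0.0873, 0.3206]
orientation: [0.24, -3.132, -0.001]
contact_force: [0.1, -0.3, -0.3]
grip_width: 0.07
gripper_force: 0.0
d [ 2.150e-02 -1.000e-04  1.706e-01] rv [ 0.0004 -0.0007 -0.002 ] rows 3.4399574753888404 0.014413404795116849 j [-0.81  0.01  0.91  2.13 -0.01  1.    1.83]
```

```bash
python3 drive.py '0.01 0 0.045 0 0 0; 0.0215 0 0.09 0 0 0; 0.0215 0 0.135 0 0 0; 0.0215 0 0.17 0 0 0; 0.0215 0 0.17 0 0 0'; python3 drive.py '0 0 0 0 0 0; 0 0 0 0 0 0'; python3 go.py .399 -.0906 .076 1.726
```

```text
clock: 19.85
tcp_pos: [0.3967, -0.0906, 0.1477]
orientation: [0.241, -3.123, 0.001]
contact_force: [-0.5, 0.6, 1.8]
grip_width: 0.0701
gripper_force: 0.0
clock: 20.05
tcp_pos: [0.4008, -0.0906, 0.1525]
orientation: [-0.246, 3.129, 0.0]
contact_force: [-0.4, -0.1, -1.0]
grip_width: 0.0701
gripper_force: 0.0
d [0.002  0.0002 0.0765] rv [0.     0.0031 0.0017] rows 1.530422742679794 0.023364910876141343 j [-0.56  0.37  0.75  2.33 -0.46  0.59  2.28]
```

```bash
python3 drive.py '0.002 0 0.03 0 0 0; 0.002 0 0.055 0 0 0; 0.002 0 0.074 0 0 0; 0.002 0 0.074 0 0 0'; python3 drive.py '0 0 0 0 0 0; 0 0 0 0 0 0'; python3 go.py .399 -.0906 .071 1.726
```

```text
clock: 20.45
tcp_pos: [0.3983, -0.0903, 0.0772]
orientation: [-0.248, 3.131, 0.001]
contact_force: [-0.4, -0.2, -0.0]
grip_width: 0.0703
gripper_force: 0.0
clock: 20.65
tcp_pos: [0.3988, -0.0906, 0.0784]
orientation: [-0.248, 3.129, 0.0]
contact_force: [0.5, 0.3, -0.1]
grip_width: 0.0699
gripper_force: 0.0
d [-0.0002 -0.      0.0074] rv [-0.0002  0.0031  0.0031] rows 0.14794533792216177 0.029335582574327168 j [-0.36  0.52  0.53  2.36 -0.68  0.41  2.47]
```

```bash
python3 drive.py '0 0 0.004 0 0 0; 0 0 0.0074 0 0 0; 0 0 0.0074 0 0 0'; python3 drive.py '0 0 0 0 0 0; 0 0 0 0 0 0; 0 0 0 0 0 0; 0 0 0 0 0 0' 0.05 35; python3 go.py .399 -.0906 .071 1.726
python3 - <<'E'
from h import *
q,e=grab_frame("side");cv2.imwrite("pics/g1.png",cv2.resize(q[80:190,270:370],None,fx=5,fy=5,interpolation=2))
E
```

```text
clock: 20.95
tcp_pos: [0.3976, -0.0905, 0.0693]
orientation: [0.248, -3.132, -0.0]
contact_force: [0.7, -0.1, 1.1]
grip_width: 0.0698
gripper_force: 0.0
clock: 21.35
tcp_pos: [0.3976, -0.0907, 0.0697]
orientation: [-0.248, 3.132, 0.001]
contact_force: [-1.0, 1.2, 8.3]
grip_width: 0.0591
gripper_force: 35.8
d [-0.0014 -0.0001 -0.0013] rv [0.0006 0.0001 0.0028] rows 0.03804335686930888 0.019205119557763717 j [-0.34  0.53  0.5   2.36 -0.7   0.39  2.49]
```

View pics/g1.png

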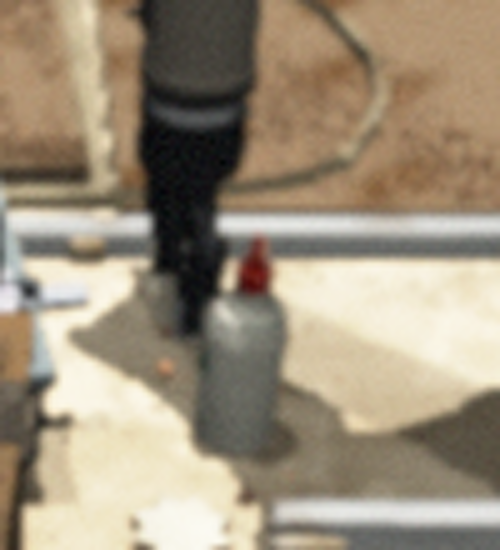

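The side view shows the gripper down at the tile (crop (180,300)) with the bottle (crop (240,380)) clear of it. The grip reads 59 mm, so the tile is held. I'm lifting it.

```bash
python3 drive.py '0 0 -0.02 0 0 0; 0 0 -0.06 0 0 0; 0 0 -0.1 0 0 0; 0 0 -0.15 0 0 0; 0 0 -0.2 0 0 0' - 50; python3 drive.py '0 0 0 0 0 0; 0 0 0 0 0 0'; python3 go.py .6427 .0019 .28 .928
```

```text
clock: 21.9
tcp_pos: [0.3968, -0.0912, 0.2703]
orientation: [0.245, -3.129, 0.003]
contact_force: [1.0, 4.3, 1.6]
grip_width: 0.0589
gripper_force: 54.3
clock: 22.1
tcp_pos: [0.398, -0.0896, 0.2702]
orientation: [-0.252, 3.128, 0.006]
contact_force: [0.2, 0.6, -1.4]
grip_width: 0.0588
gripper_force: 54.3
d [-0.2562  0.0513 -0.0087] rv [0.0046 0.0021 0.8033] rows 5.228126652478577 5.355357241343608 j [-0.91  0.07  1.06  2.24 -0.09  0.87  1.93]
```

```bash
python3 drive.py '-0.03 0.005 0 0 0 0.1; -0.07 0.015 0 0 0 0.2; -0.11 0.022 0 0 0 0.3; -0.15 0.03 0 0 0 0.4; -0.19 0.038 0 0 0 0.5'; python3 drive.py '0 0 0 0 0 0; 0 0 0 0 0 0'; python3 go.py .6427 .0019 .25 .928
```

```text
clock: 22.6
tcp_pos: [0.5797, -0.0235, 0.2657]
orientation: [-0.543, -3.089, 0.004]
contact_force: [0.6, -0.5, -0.9]
grip_width: 0.059
gripper_force: 54.3
clock: 22.8
tcp_pos: [0.5785, -0.0241, 0.2661]
orientation: [-0.534, -3.091, 0.007]
contact_force: [-0.5, 0.0, -1.1]
grip_width: 0.0588
gripper_force: 54.3
d [-0.0518  0.0462  0.0157] rv [-0.0056 -0.0036  0.3004] rows 1.4226799222483588 2.0034759000827163 j [-0.78  0.53  0.99  1.87 -0.51  1.03  1.65]
```

```bash
python3 drive.py '-0.02 0.02 0 0 0 0.1; -0.04 0.035 0 0 0 0.2; -0.052 0.0462 0.01 -0.003 -0.002 0.3; -0.052 0.0462 0.0157 -0.003 -0.002 0.3; -0.052 0.0462 0.0157 -0.003 -0.002 0.3'; python3 drive.py '0 0 0 0 0 0; 0 0 0 0 0 0'; python3 go.py .6427 .0019 .178 .928; python3 -c "
from h import *
q,e=grab_frame('side');p,d=grab_frame('top')
cv2.imwrite('pics/g2.png',np.hstack([cv2.resize(p[100:220,290:390],None,fx=4,fy=4,interpolation=2),cv2.resize(q[50:170,180:280],None,fx=4,fy=4,interpolation=2)]))"
```

```text
clock: 23.3
tcp_pos: [0.6416, 0.0015, 0.2517]
orientation: [-0.99, -2.98, -0.001]
contact_force: [-0.0, -0.6, -0.3]
grip_width: 0.0582
gripper_force: 54.3
clock: 23.5
tcp_pos: [0.6429, 0.0019, 0.2541]
orientation: [0.991, 2.979, 0.005]
contact_force: [-0.3, -1.1, -0.2]
grip_width: 0.0586
gripper_force: 54.3
d [ 0.0003 -0.0004  0.0761] rv [0.0037 0.0011 0.0003] rows 1.5226416091029331 0.025745867001067155 j [-0.76  0.68  1.    1.73 -0.64  1.09  1.38]
```

View pics/g2.png

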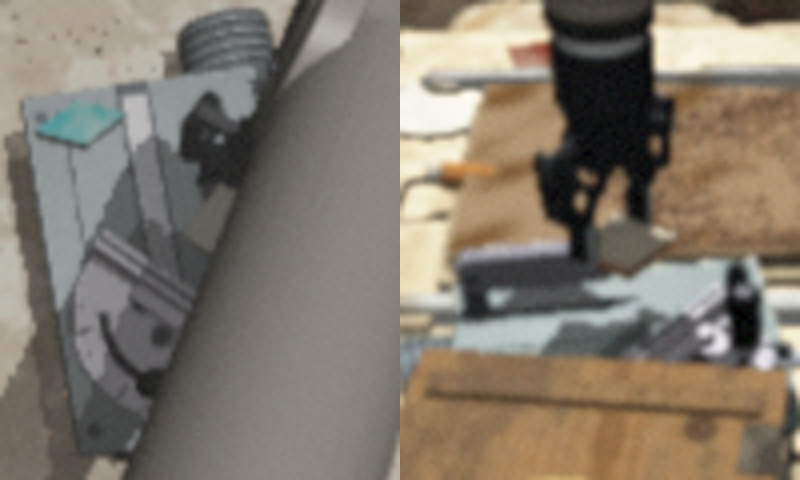

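The tile hangs level above the table (side crop (630,245)), and the knob is on edge again (740,300), so it is tight. I'm lowering the tile clear of the fence.

```bash
python3 drive.py '0 0 0.025 0.003 0 0; 0 0 0.05 0.003 0 0; 0 0 0.068 0.003 0 0; 0 0 0.076 0.003 0 0; 0 0 0.076 0.003 0 0'; python3 drive.py '0 0 0 0 0 0; 0 0 0 0 0 0'; python3 go.py .6427 .0019 .170 .928
```

```text
clock: 24.1
tcp_pos: [0.6436, 0.003, 0.177]
orientation: [0.991, 2.981, -0.001]
contact_force: [1.0, 0.3, -0.2]
grip_width: 0.0589
gripper_force: 54.3
clock: 24.3
tcp_pos: [0.6446, 0.0027, 0.1789]
orientation: [0.99, 2.978, 0.001]
contact_force: [0.8, -0.6, -1.4]
grip_width: 0.0584
gripper_force: 54.3
d [ 0.0011 -0.0018  0.0089] rv [0.0014 0.003  0.0008] rows 0.1831627078898987 0.02252589366929771 j [-0.71  0.76  0.92  1.78 -0.72  0.98  1.44]
```

```bash
python3 drive.py '0 -0.002 0.003 0 0 0; 0 -0.002 0.006 0 0 0; 0 -0.002 0.0085 0 0 0; 0 -0.002 0.0085 0 0 0; 0 -0.002 0.0085 0 0 0'; python3 go.py .6427 .0019 .170 .928;python3 drive.py '0.002 0 0 0 0 0; 0.004 0 0 0 0 0; 0.006 0 0 0 0 0; 0.006 0 0 0 0 0'; python3 go.py .6363 .0067 .170 .928
```

```text
clock: 24.8
tcp_pos: [0.6428, 0.0013, 0.17]
orientation: [0.991, 2.98, 0.001]
contact_force: [-3.2, 0.8, 6.2]
grip_width: 0.0583
gripper_force: 55.0
d [0.0005 0.0005 0.    ] rv [0.0009 0.001  0.0007] rows 0.012968555632032452 0.010122837611399019 j [-0.7   0.77  0.91  1.79 -0.73  0.96  1.45]
clock: 25.2
tcp_pos: [0.6387, 0.0047, 0.1701]
orientation: [0.99, 2.977, -0.0]
contact_force: [1.7, -1.5, 5.6]
grip_width: 0.0584
gripper_force: 54.9
d [0.0031 0.0002 0.    ] rv [0.0012 0.0037 0.0008] rows 0.06293478362987333 0.026247768871060253 j [-0.71  0.76  0.91  1.8  -0.73  0.95  1.44]
```

```bash
for k in 1 2; do python3 drive.py '0.001 0 0 0 0 0; 0.002 0 0 0 0 0; 0.002 0 0 0 0 0'; done
```

```text
clock: 25.5
tcp_pos: [0.6372, 0.0058, 0.1701]
orientation: [0.99, 2.977, -0.0]
contact_force: [0.9, -2.1, 5.5]
grip_width: 0.0588
gripper_force: 54.9
clock: 25.8
tcp_pos: [0.6362, 0.0065, 0.1701]
orientation: [0.99, 2.975, -0.001]
contact_force: [4.9, -4.1, 3.4]
grip_width: 0.0588
gripper_force: 54.5
```

```bash
python3 drive.py '0.001 0 0 0 0 0; 0.002 0 0 0 0 0; 0.002 0 0 0 0 0'; python3 drive.py '0.001 0 0 0 0 0; 0.001 0 0 0 0 0; 0.001 0 0 0 0 0' - 20; python3 drive.py '0 0 0 0 0 0; 0 0 0 0 0 0'; python3 -c "
from h import *;o=get_obs();print(o['moment'],o['contact_force'])";python3 go.py .6363 .0067 .170 .928
```

```text
clock: 26.1
tcp_pos: [0.6357, 0.0067, 0.1704]
orientation: [0.991, 2.971, -0.002]
contact_force: [9.0, -6.2, -0.1]
grip_width: 0.0586
gripper_force: 54.0
clock: 26.4
tcp_pos: [0.6356, 0.0068, 0.1706]
orientation: [0.991, 2.969, -0.003]
contact_force: [10.9, -7.3, -0.8]
grip_width: 0.0585
gripper_force: 53.8
clock: 26.6
tcp_pos: [0.6356, 0.0068, 0.1706]
orientation: [0.991, 2.969, -0.003]
contact_force: [11.8, -7.3, -0.6]
grip_width: 0.0588
gripper_force: 53.8
[-1.52429658 -2.41984386 -0.34474887] [11.79733842 -7.32069772 -0.56759331]
d [-0.0006  0.0004  0.0006] rv [ 0.0019  0.0114 -0.0014] rows 0.019114969056729512 0.07789193450088946 j [-0.73  0.76  0.92  1.81 -0.73  0.94  1.44]
```

```bash
python3 drive.py '-0.001 0 0.001 0 0 0; -0.002 0 0.001 0 0 0; -0.002 0 0.001 0 0 0'; python3 drive.py '0 0 0 0 0 0; 0 0 0 0 0 0; 0 0 0 0 0 0' 0.07; python3 drive.py '0 0 -0.01 0 0 0; 0 0 -0.04 0 0 0; 0 0 -0.08 0 0 0; 0 0 -0.13 0 0 0; 0 0 -0.17 0 0 0'; python3 go.py .43 .32 .34 .928
```

```text
clock: 26.9
tcp_pos: [0.636, 0.0065, 0.17]
orientation: [0.991, 2.974, -0.0]
contact_force: [4.1, -3.0, 9.2]
grip_width: 0.0585
gripper_force: 54.9
clock: 27.2
tcp_pos: [0.6331, 0.0087, 0.1673]
orientation: [-0.99, -2.981, 0.0]
contact_force: [-0.5, 0.6, -1.1]
grip_width: 0.07
gripper_force: 0.0
clock: 27.7
tcp_pos: [0.6336, 0.0078, 0.3412]
orientation: [0.991, 2.979, 0.0]
contact_force: [1.5, -0.4, 0.1]
grip_width: 0.0702
gripper_force: 0.0
d [0.3501 0.128  0.0005] rv [0.0008 0.0023 0.0004] rows 7.455370984762366 0.01623157273189706 j [-0.83  0.59  1.09  1.67 -0.55  1.23  1.31]
```

```bash
python3 drive.py '0.04 0.015 0 0 0 0; 0.085 0.03 0 0 0 0; 0.13 0.045 0 0 0 0; 0.175 0.06 0 0 0 0; 0.22 0.08 0 0 0 0'; python3 drive.py '0.045 0.015 0 0 0 0; 0.09 0.03 0 0 0 0; 0.13 0.048 0 0 0 0; 0.13 0.048 0 0 0 0'
python3 - <<'E'
from h import *
p,d=grab_frame("top");np.save("pics/v3.npy",d);cv2.imwrite("pics/v3full.png",p)
c=cv2.resize(p[105:220,290:390],None,fx=5,fy=5,interpolation=2);cv2.imwrite("pics/v3.png",c)
E
```

```text
clock: 28.2
tcp_pos: [0.5038, 0.2045, 0.3383]
orientation: [0.993, 2.98, 0.001]
contact_force: [0.6, 1.7, 0.0]
grip_width: 0.07
gripper_force: 0.0
clock: 28.6
tcp_pos: [0.4262, 0.3268, 0.3372]
orientation: [-0.974, -2.986, 0.001]
contact_force: [0.1, -0.0, 0.4]
grip_width: 0.07
gripper_force: 0.0
```

View pics/v3.png

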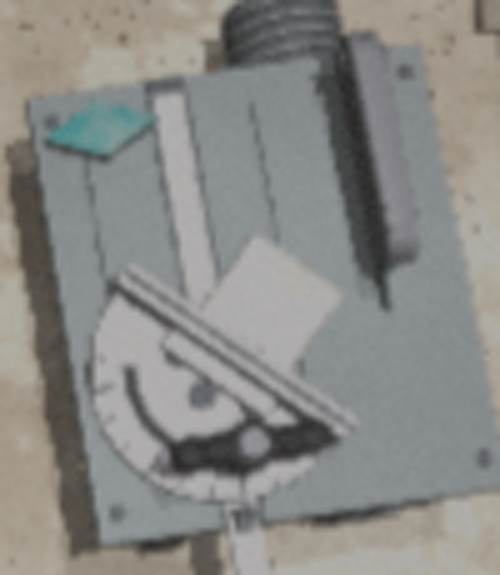

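Run:
```python
from h import *
np.set_printoptions(precision=4,suppress=True)
f=lambda l:np.array(l)/5.+[290,105]
F=onz("top",f([[129,265],[356,423]]),.134)[:,:2];T=onz("top",f([[262,236],[343,296]]),.112)[:,:2]
print(F,T,"fence yaw",yaw(*F)+np.pi/2,"tile far side",yaw(*T)+np.pi/2,np.linalg.norm(T[1]-T[0]))
a=yaw(*F)+np.pi/2;x=np.array([np.cos(a),np.sin(a)]);y=np.array([-x[1],x[0]])
print("normal dist far side",(T.mean(0)-F.mean(0))@x,"along offset",(T.mean(0)-F.mean(0))@y)
D=np.load("pics/v3.npy");P=cloud("top",D);z=P[...,2];m=np.zeros(z.shape,bool);m[185:205,320:362]=((z>.157)&(z<.18))[185:205,320:362]
v,u=np.nonzero(m);Q=onz("top",np.c_[u,v],.165)[:,:2];w,V=np.linalg.eigh(np.cov((Q-Q.mean(0)).T));print("knob bar yaw",np.arctan2(V[1,1],V[0,1]),Q.mean(0))
g=cv2.cvtColor(cv2.resize(cv2.imread("pics/v3full.png")[105:220,290:390],None,fx=5,fy=5,interpolation=2),6)
for l in cv2.createLineSegmentDetector().detect(g)[0][:,0]:
    if np.hypot(l[2]-l[0],l[3]-l[1])>45 and 110<l[0]<370 and l[1]>220: Q=onz("top",f([l[:2],l[2:]]),.12)[:,:2];print(l.round(),round((yaw(*Q)%np.pi)-np.pi/2,4))
print("tile z",np.nanmedian(z[105+53:105+60,290+52:290+62]))
```

```text
[[ 0.6436  0.0927]
 [ 0.5556 -0.0274]] [[ 0.6659  0.015 ]
 [ 0.6313 -0.0288]] fence yaw -0.6326153609702923 tile far side -0.6692105657695437 0.05580949281314705
normal dist far side 0.06286993894320309 along offset -0.0029217410965209356
knob bar yaw 1.705075187408509 [0.5396 0.0347]
[175. 440. 236. 429.] 0.1811
[213. 469. 162. 478.] 0.1763
[114. 281. 273. 388.] -0.6179
[318. 453. 268. 463.] 0.2057
[303. 516. 356. 508.] 0.1316
[165. 346. 219. 383.] -0.6311
[144. 411. 178. 444.] -0.8086
[134. 366. 145. 411.] -1.3448
[267. 395. 176. 332.] -0.6273
[159. 538. 219. 527.] 0.1721
[188. 544. 141. 555.] 0.2224
[355. 509. 400. 501.] 0.1905
[355. 264. 344. 205.] -1.4212
[176. 228. 188. 297.] -1.4308
[211. 260. 193. 159.] -1.426
[208. 324. 255. 356.] -0.6325
[128. 269. 208. 324.] -0.6211
[308. 403. 216. 339.] -0.6295
[216. 339. 162. 302.] -0.6254
[256. 357. 355. 425.] -0.6285
tile z 0.11189998755118935
```

The picture shows the fence at the 45° mark, and the knob bar is parallel to the saw's y axis again (tight). The tile lies flat (top at 112 mm) against the fence about 3 mm from its middle, and the lozenge has not moved. I'm handing in.

```bash
python3 -c "
from bench import r, grab_frame, camera_info, hand_in, get_obs
print(hand_in())"
```

```text
the job is handed in; nothing more can be done
None
```

The job is handed in, with no verdict returned: the fence is at the 45° mark (camera reading about 44°), the knob is tight on its stop, and the tile lies flat against the fence about 3 mm from its middle; any gap under about 2 mm there would not show in the camera.

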